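# Lock the shorting cap into the meter's bayonet port and hold it for zeroing

## Robot

A 6-joint arm with a two-finger parallel gripper is mounted at the origin on a cart in front of the work surface, level with it; the furniture and walls round the work are solid. World frame = base frame: x ahead of the robot, y to its left, z up, the work surface at z = 0. Lengths are in mm, angles in rad, forces in N, time in s.
With the tool pointing down it reaches from about 250 to 800 mm from the base axis. Payload 3.9 kg.
Tool frame: the origin (TCP) lies midway between the tips of the shut fingers; the grasp point (between the pads) lies 19 mm behind it (arm.grip_point_offset is the distance from the TCP to the grasp point, in mm); z points along the fingers, y is the line along which they close (so a half turn about z gives the same grasp; the last joint's range is limited). The gripper opens to 85 mm and grips with 20 to 120 N. Pads are 22 mm wide; open, the fingers measure 114 mm over their backs; the gripper's body (76 mm by 85 mm) begins 54 mm behind the grasp point. The pads swing forward as they close: fully open they stand 13 mm farther back than shut.
Start: joints at [1.121, 0.26, -0.138, 1.173, 0, 1.571], TCP at [228.257, 472.773, 231.304] pointing down, gripper open.
Joint ranges: [-2.78, 2.78], [-0.83, 1.72], [-1.28, 1.37], [-1.9, 2.12], [-1.57, 1.48], [-3.14, 3.14]. Speed limits (rad/s): [2.57, 2.57, 3.14, 3.14, 3.14, 3.14].

## Interface

Orientations are given as a unit quaternion [x, y, z, w].
In Python, from workcell import arm gives the robot as it stands.
- The arm moves only by the shell command python3 -m pendant 'ROWS' [FORCE]. ROWS is JSON, a list of rows, each an object of numbers: "x", "y", "z": the shift along the tool's x, y, z in cm; "turn": the turn about the tool's z in rad; "claw": the opening in per cent of the stroke, from 0 (shut) to 100 (fully open). In form: [{"x": .., "y": .., "z": .., "turn": .., "claw": ..}, ...]. A call has 1 to 20 rows; each row is the pose to reach, as a shift and turn from the pose commanded when the call began, along the tool's axes at that moment; what a row does not reach only later rows make up. A row lasts 1/10 s, in which the tool goes at most 50 mm and 8.59 degrees, less where a joint would pass 70% of its speed; a pose out of reach is approached as far as the arm can. A call with a gripper value outside its range is refused whole. The fingers move at their own pace and stop on an object; FORCE is the grip in N (left out, the last holds). Time passes only in rows, so rows that repeat a pose let the fingers close. It gives the time, the measured TCP pose, the force, the opening and the grip force at its end, in the units of the state.
- arm.read_state(): the state, without advancing time (a new reading comes with each control period).
- arm.grab_frame(name): name is "scene" or "side" or "wrist"; returns (picture, depth): 480x640x3 uint8, red, green, blue; 480x640 float32, mm along the optical axis (not along the pixel's ray), 0 where there is no reading.
- arm.camera_model(name): a dict with "mtx" (3x3 intrinsics, pixels), "rvec" (rotation vector, rad) and "tvec" (3), from world to camera coordinates, as OpenCV has them. Camera axes: x right, y down, z forward; pixel columns grow to the right and rows downward; lengths in mm; the calibration is good to about 2 mm. A picture is of the moment at which its call begins: read the wrist's pose just before it. camera_model takes no time and is no camera call; for the wrist camera it gives the pose at the moment of the call.
- arm.sign_off(): hands the job in; it is judged then, once.
The state is a dict: "time_s": time; "joint_positions": joint angles; "dq": joint speeds; "joint_efforts": joint torques, N m; "tcp_pos": TCP position; "tcp_rot": TCP orientation; "force": force on the tool from outside, world axes, zero at the start; "ft_torque": the same for the moment, N m; "grip_width": opening from 0.0 (shut) to 1.0 (fully open); "grip_force": force on a finger pad.
Only numpy, scipy, OpenCV 4.12 (cv2) and the standard library are available. Lean on these libraries where they do the work, as an engineer would, in place of code of your own. Each camera call takes 0.05 s, during which the arm holds its last target. There are 200 camera calls.

## Task

To zero the meter, lift the red shorting cap up and off its post, set it in the bayonet port on the meter with its two pins in the slots, push it down against the spring and turn it a quarter turn clockwise (seen from above) to the stop, so that it locks. Finish while still holding the cap by its grip bar, seated and still: the meter zeroes while it is held, so do not let go. Leave the black cap hanging on its post and the loose things where they lie.

Things in the scene. Friction and masses are not known exactly. Their poses are not given: they have to be found in the camera images.
- cap_red: Shorting cap with red grip bar, 0.11 kg, hanging over a post of the rest. Origin: on its axis at the stem's foot, z up. Hollow round stem 32 mm wide, z 0 to 22.5 mm (bore 21 mm wide, closed at the top, sits over the post). Two round pins 8 mm thick stick out along +x and -x to 22 mm from the axis, centred at z = 11 mm. Knurled disc 53 mm wide, z 22.5 to 30 mm. Same after a half turn.
- red_bar (a point): Centre of the red grip bar on top of the red cap's disc, 44.5 mm above the cap's origin; axes as the cap's. The bar is 44 mm long along x (in line with the pins), 14 mm thick along y, 29 mm high (z 30 to 59 mm in the cap's frame). Take it across its thickness from above, fingertips just above the disc.
- cap_black: Open-circuit cap: same shape and frame as the red cap but with a black grip bar. Hangs on the other post and stays there.
- post_rest: Fixed grey rest, base 66 x 206 x 10 mm (x, y, z), with two upright steel posts 16 mm thick at y = +66 and -66 mm, tops 44 mm above the bench. A hanging cap's origin is 21.5 mm above the bench; lift it until its foot is well above 44 mm. Origin: centre of the underside. Which cap hangs on which post varies.
- meter: Fixed light grey bench meter, 140 x 168 x 42 mm (x, y, z), display and terminals on its front (-x) side; the port stands on its top. Origin: centre of the underside.
- port_open (a point): Centre of the bayonet port's mouth, level with the top of its rim, 80 mm above the bench; z up. The port is a dark grey metal collar 63 mm wide, 38 mm high on the meter, bore 35.4 mm, with two pin slots 11.5 mm wide at both ends of this frame's x axis (white dots). The cap enters with its x along this x, either way round. The cap's disc meets the rim hard when the cap's origin is 23 mm below.
- port_locked (a point): Same point, frame turned 80 degrees clockwise from above: its x axis runs through the two locking notches (red dots), as does the locked cap's x (hard stop at 84 degrees; only clockwise is free). The rim is 5.5 mm thick: to turn, the cap's origin must be 20.5 to 23 mm below this point. Eased off at the notches (2.5 mm deep) the spring lifts it to about 18 mm below: locked.
- contact_plate (a joint): Travel in m of the sprung plate in the port: 0 = up (14 mm below the rim's top), grows as the cap's foot presses it down, at most 0.0105. The spring takes 4 N to start and 1 N more per mm: 8 N with the cap locked (0.004), 13 N with the cap pressed right down (0.009).
- connector_4: Loose grey and black metal cable connector, 62 x 19 x 19 mm, lying on the bench; leave alone.
- tape_1: Loose roll of black tape, 60 mm in diameter, 19 mm high; leave alone.
- jar_black: Small black jar, 34 mm in diameter, 56 mm high; leave alone.
- solder_reel: Small reel of solder, 48 mm in diameter, 30 mm high; leave alone.
- nipper_teal: Pliers with teal grips, 133 x 61 x 13 mm, lying flat; leave alone.
Things that resemble listed ones, but are neither listed nor needed, are in the scene too. Leave any yellow look-alike of the cap_red alone.

How it is judged (in metres and radians):
On the way, in this order (a step that is already met when the one before it is completed fails the run):
1. the red cap is held, lifted up and off its post (height (world z) of cap_red above 0.055 m and contact force between the fingers and cap_red above 1 N), for 0.2 s.
2. the red cap is pushed into the port, pins in the slots and below the rim, against the spring (value of joint contact_plate above 0.006 m and horizontal distance between cap_red and port_open below 0.005 m and angle between the x axis of cap_red and the x axis of port_open, either way round below 0.35 rad and z of cap_red in the frame of port_open below -0.0195 m), for 0.02 s.
At the end, for the whole second after the job is handed in: Red cap locked in the port: within 4 mm of its axis, upright, turned to the notches within 0.14 rad, foot 15.5 mm or more below the rim, contact plate down over 2 mm; at rest, still held by the fingers (over 2 N); black cap on its post (moved under 20 mm) (angle between the x axis of cap_red and the x axis of port_locked, either way round below 0.14 rad and z of cap_red in the frame of port_locked below -0.0155 m and horizontal distance between cap_red and port_locked below 0.004 m and angle between cap_red's own z axis and vertical below 0.12 rad and value of joint contact_plate above 0.002 m and contact force between the fingers and cap_red above 2 N and linear speed of cap_red below 0.02 m/s and angular speed of cap_red below 0.2 rad/s and distance of cap_black from where it was at the start of the episode below 0.02 m); the arm keeps its last pose, push and grip.
It fails at once if the black cap is knocked or taken off its post (distance of cap_black from where it was at the start of the episode above 0.03 m).
It fails at once if a bystander is pushed away (distance of any of connector_4, tape_1, jar_black, solder_reel, nipper_teal from where it was at the start of the episode above 0.03 m).
It also fails if it takes over 45 s, if anything falls off the work surface, if the arm or the gripper's body presses on something with over 40 N, if the wrist force passes 120 N, or if a joint passes its speed limit or range.

## Working session

There is one attempt and no reset: what is moved stays moved. The work goes in short steps, Python scripts to look and compute and a shell command to move; the robot and the scene stay as the last step left them, time stands still between calls to the robot, and variables do not carry over. Pictures are saved under pics/ and viewed, at most 10 in all, crops included, and the job is handed in when it is done.

```bash
ls; mkdir -p pics; cat > h.py <<'E'
import numpy as np, cv2
from workcell import arm
def cam(n):
    m=arm.camera_model(n); R=cv2.Rodrigues(np.array(m['rvec'],float))[0]
    return np.array(m['mtx'],float),R,np.array(m['tvec'],float).ravel()
def ray(c,uv):
    K,R,t=c; d=R.T@np.linalg.inv(K)@np.array([uv[0],uv[1],1.]); return -R.T@t,d
def onz(c,uv,z):
    o,d=ray(c,uv); return o+d*(z-o[2])/d[2]
def cloud(c,dep):
    K,R,t=c; v,u=np.mgrid[0:480,0:640]; p=np.stack([(u-K[0,2])/K[0,0]*dep,(v-K[1,2])/K[1,1]*dep,dep],-1)
    return (p-t)@R
def save(n,im): cv2.imwrite('pics/'+n+'.png',cv2.cvtColor(im,cv2.COLOR_RGB2BGR))
E
python3 - <<'E'
from h import *
s=arm.read_state(); print(s['tcp_pos'],s['tcp_rot'],s['force'])
for n in('scene','side','wrist'):
    c=cam(n); im,d=arm.grab_frame(n); save(n+'0',im); np.savez(n+'0.npz',im=im,d=d,K=c[0],R=c[1],t=c[2]); print(n,-c[1].T@c[2], c[1][2])
E
```

```text
pics
[227.95341459 472.16404308 230.47054253] [ 2.23010365e-01  9.74815588e-01 -9.46431184e-04 -2.24592463e-04] [-0.0214482  -0.30037916  0.39752743]
scene [  49.21551547 -291.44097736  863.87552105] [ 0.52855391  0.35644201 -0.77044134]
side [ 100.72324174 1160.18463284  729.40580053] [ 0.36718252 -0.78974969 -0.49139843]
wrist [157.46143926 506.84147416 373.6475498 ] [ 0.27436243 -0.13326255 -0.95234781]
```

View pics/scene0.png

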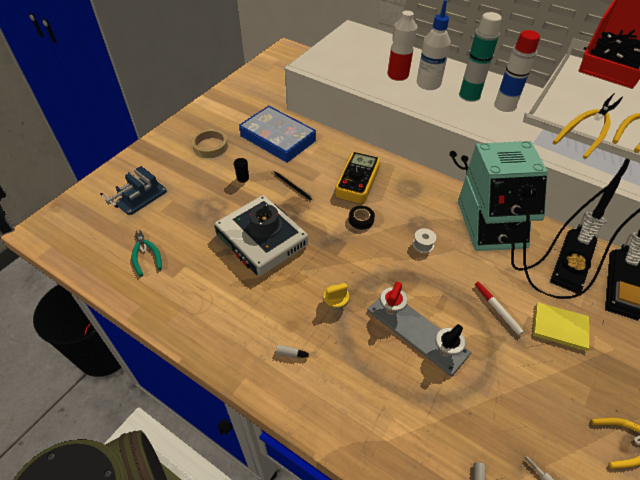

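View pics/side0.png

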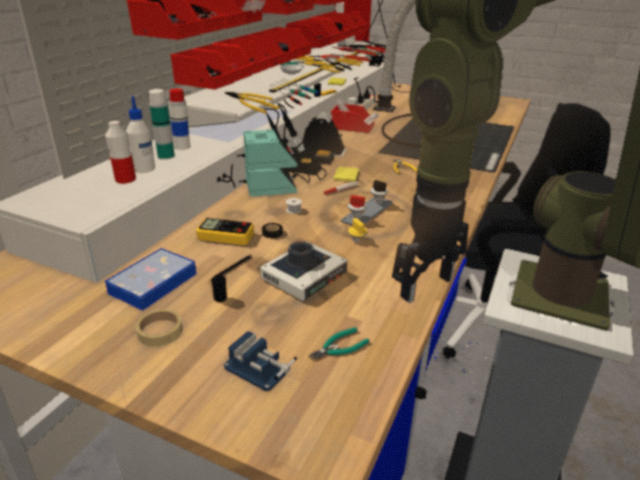

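Scene: the red cap is at about (396,296) on the grey rest and the black cap at (452,338). The meter's port is at (263,217). In the side view the red cap is at (357,203) and the port at (300,250).
Could be taken for the red cap: yellow look-alike (337,296), black cap (452,338), red marker (485,290), red bottle cap (527,40). I choose (396,296): red bar, white disc, hanging on a post.

```bash
python3 - <<'E'
from h import *
def L(n): z=np.load(n+'0.npz'); return z['im'],z['d'],(z['K'],z['R'],z['t'])
im,d,c=L('scene'); im2,d2,c2=L('side')
def red(im,roi):
    h=cv2.cvtColor(im,cv2.COLOR_RGB2HSV); m=((h[...,0]<6)|(h[...,0]>174))&(h[...,1]>170)&(h[...,2]>70)
    k=np.zeros_like(m); x0,y0,x1,y1=roi; k[y0:y1,x0:x1]=1; return m&k
mr=red(im,(370,270,425,325)); mr2=red(im2,(335,185,375,225))
P=cloud(c,d); P2=cloud(c2,d2)
for m,p in((mr,P),(mr2,P2)):
    q=p[m]; v,u=np.nonzero(m); print(len(q),'uv',u.mean(),v.mean(),'med',np.median(q,0),'z',np.percentile(q[:,2],[2,50,98]))
    t=q[q[:,2]>np.percentile(q[:,2],98)-6]
    if len(t): (cx,cy),(w,h),a=cv2.minAreaRect(t[:,:2].astype(np.float32)); print('top',len(t),cx,cy,w,h,a,t.mean(0))
# triangulate mask centroids
def tri(a,b):
    A=[];y=[]
    for o,dd in(a,b):
        dd=dd/np.linalg.norm(dd); M=np.eye(3)-np.outer(dd,dd); A.append(M); y.append(M@o)
    x=np.linalg.lstsq(np.vstack(A),np.hstack(y),rcond=None)[0]; return x,[np.linalg.norm(M@x-q) for M,q in zip(A,y)]
cen=lambda m:np.argwhere(m).mean(0)[::-1]
print('tri red',tri(ray(c,cen(mr)),ray(c2,cen(mr2))))
# port & meter via depth, scene
for nm,p in(('scene',P),('side',P2)):
    roi=np.zeros((480,640),bool)
    if nm=='scene': roi[190:285,205:315]=1
    else: roi[230:305,255:355]=1
    for lo,hi in((36,48),(74,86)):
        k=roi&(p[...,2]>lo)&(p[...,2]<hi); q=p[k]
        if len(q)>5:
            (cx,cy),(w,h),a=cv2.minAreaRect(q[:,:2].astype(np.float32)); print(nm,lo,len(q),'rect',cx,cy,w,h,a,'zmed',np.median(q[:,2]))
cr=lambda im,x,y,r:cv2.resize(im[y-r:y+r,x-r:x+r],(390,390),interpolation=cv2.INTER_CUBIC)
save('crop1',np.hstack([cr(im,396,300,36),cr(im,263,220,36)]))
E
```

```text
270 uv 394.44074074074075 294.7888888888889 med [ 569.62812692 -124.25031914   77.80157002] z [52.95310502 77.80157002 84.22609689]
top 129 320.71038818359375 -199.0590057373047 573.3076171875 17.145204544067383 17.079011917114258 [ 567.8526197  -123.48392706   87.67404693]
117 uv 356.9145299145299 200.51282051282053 med [ 570.98088051 -117.54251496   68.17552096] z [52.80247828 68.17552096 81.88383077]
top 22 571.9850463867188 -118.11852264404297 34.96775436401367 8.360628128051758 1.079675555229187 [ 571.3996901  -117.68120991   79.24867924]
tri red (array([ 573.30498512, -122.14773091,   65.08656692]), [np.float64(0.04072248220619243), np.float64(0.04072248220524427)])
scene 36 2878 rect 573.5066528320312 211.9830780029297 171.24725341796875 146.22706604003906 74.95701599121094 zmed 43.80135606839028
scene 74 402 rect 588.0573120117188 208.32058715820312 63.138771057128906 61.92788314819336 4.56120491027832 zmed 81.36603195378825
side 36 1775 rect 574.1336669921875 212.6034393310547 171.6094970703125 146.19898986816406 73.83329010009766 zmed 42.339423336442835
side 74 269 rect 586.0930786132812 208.670654296875 63.10566329956055 66.25187683105469 65.61691284179688 zmed 79.45278635197664
```

View pics/crop1.png

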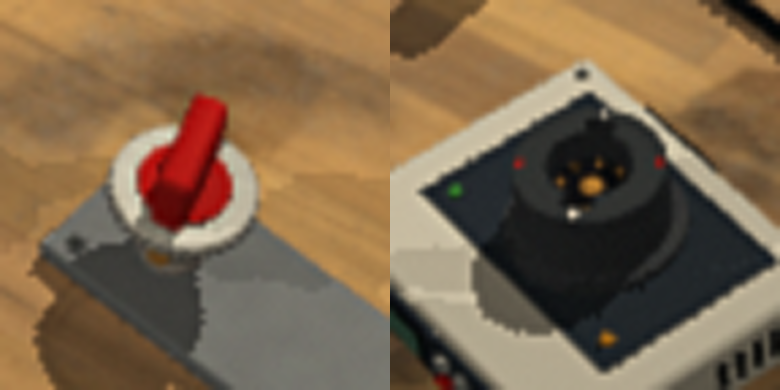

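The crop confirms the red cap: red bar on a white disc, hanging over its post. The port's white dots are at scene (266,205) and (261,223), its red dots at about (251,214) and (277,214). The two views agree: bar at about (573,-122,65) and port at about (587,208,80), which fits the heights in the text. Next I pass over the port for a wrist view.

```bash
python3 -m pendant '[{"x":-4.5,"y":-0.8,"claw":100},{"x":-9,"y":-1.6,"claw":100},{"x":-13.5,"y":-2.5,"claw":100},{"x":-18,"y":-3.3,"claw":100},{"x":-22.5,"y":-4.1,"claw":100},{"x":-27,"y":-5,"claw":100},{"x":-31.5,"y":-5.8,"claw":100},{"x":-36,"y":-6.6,"claw":100},{"x":-40,"y":-7.5,"claw":100},{"x":-42,"y":-8.2,"claw":100},{"x":-42,"y":-8.2,"claw":100},{"x":-42,"y":-8.2,"claw":100}]'
python3 - <<'E'
from h import *
s=arm.read_state(); print(s['tcp_pos'],s['tcp_rot'],s['joint_positions'])
c=cam('wrist'); im,d=arm.grab_frame('wrist'); save('wport',im); np.savez('wport.npz',im=im,d=d,K=c[0],R=c[1],t=c[2])
E
```

```text
[228.03611558 472.30433006 230.65729118] [ 2.23008488e-01  9.74816198e-01 -7.57560928e-04 -1.45304823e-04] [ 1.12102346e+00  2.60550657e-01 -1.39045412e-01  1.17274203e+00
 -5.45532476e-05  1.57082283e+00]validation failed for argument at $[0]...
```

View pics/wport.png

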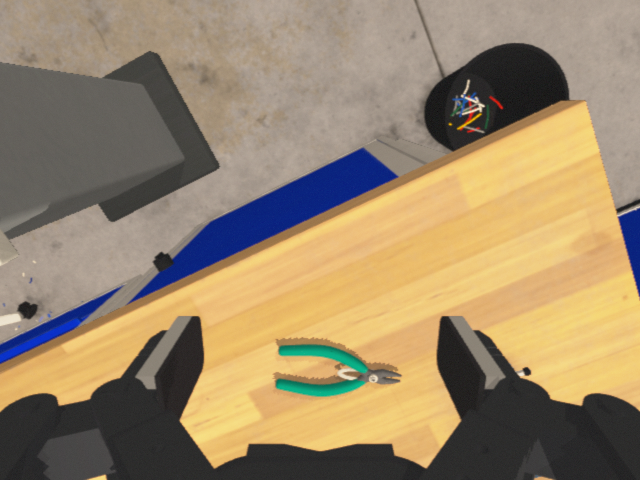

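The move was refused (every key is needed); the wrist view shows only the teal pliers at (340,370), still at the start. I give full rows.

```bash
python3 -m pendant '[{"x":-4.5,"y":-0.8,"z":0,"turn":0,"claw":100},{"x":-9,"y":-1.6,"z":0,"turn":0,"claw":100},{"x":-13.5,"y":-2.5,"z":0,"turn":0,"claw":100},{"x":-18,"y":-3.3,"z":0,"turn":0,"claw":100},{"x":-22.5,"y":-4.1,"z":0,"turn":0,"claw":100},{"x":-27,"y":-5,"z":0,"turn":0,"claw":100},{"x":-31.5,"y":-5.8,"z":0,"turn":0,"claw":100},{"x":-36,"y":-6.6,"z":0,"turn":0,"claw":100},{"x":-40,"y":-7.5,"z":0,"turn":0,"claw":100},{"x":-43,"y":-8.2,"z":0,"turn":0,"claw":100},{"x":-43,"y":-8.2,"z":0,"turn":0,"claw":100},{"x":-43,"y":-8.2,"z":0,"turn":0,"claw":100},{"x":-43,"y":-8.2,"z":0,"turn":0,"claw":100}]'
python3 - <<'E'
from h import *
s=arm.read_state(); print(s['tcp_pos'],s['tcp_rot'],s['joint_positions'])
c=cam('wrist'); im,d=arm.grab_frame('wrist'); save('wport2',im); np.savez('wport.npz',im=im,d=d,K=c[0],R=c[1],t=c[2])
E
```

```text
time_s: 1.5
tcp_pos: [578.9, 212.4, 231.1]
tcp_rot: [0.223, 0.975, -0.0, -0.001]
force: [0.1, -0.5, 0.4]
grip_width: 1.001
grip_force: 0.0
[578.93376128 212.41501123 231.07417304] [ 2.22660424e-01  9.74895899e-01 -1.17858749e-04 -5.55170745e-04] [3.51445373e-01 4.20889697e-01 1.01767609e-01 1.25273382e+00
 4.07076994e-04 8.00530341e-01]
```

View pics/wport2.png

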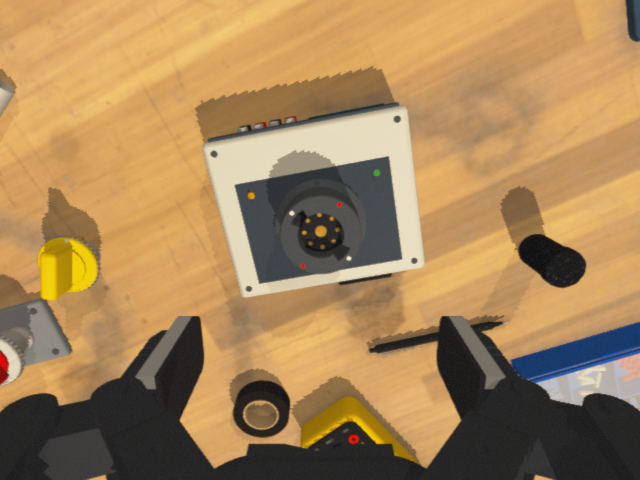

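The wrist view shows the port centred at (321,232), with white dots at (292,213) and (349,258) and red dots at (339,205) and (304,266). The yellow cap is at (68,268) and the red cap is cut off at the left edge.

```bash
cat >> h.py <<'E'
def dots(im,roi,kind):
    h=cv2.cvtColor(im,cv2.COLOR_RGB2HSV); H,S,V=[h[...,i].astype(int) for i in range(3)]
    m=((S<60)&(V>150)) if kind=='w' else (((H<8)|(H>172))&(S>130)&(V>110))
    k=np.zeros(m.shape,np.uint8); x0,y0,x1,y1=roi; k[y0:y1,x0:x1]=m[y0:y1,x0:x1]
    n,_,st,ce=cv2.connectedComponentsWithStats(k); return [(ce[i],int(st[i,4])) for i in range(1,n) if st[i,4]>=4]
E
python3 - <<'E'
from h import *
z=np.load('wport.npz'); im,d,c=z['im'],z['d'],(z['K'],z['R'],z['t']); P=cloud(c,d)
for k in 'wr':
    D=dots(im,(280,190,362,275),k); D=[x for x in D]
    pts=[onz(c,x[0],80) for x in D]; print(k,[(x[0].round(1),x[1],p[:2].round(1),P[int(x[0][1]),int(x[0][0])].round(1)) for x,p in zip(D,pts)])
    if len(D)==2: v=pts[0]-pts[1]; print('centre',(pts[0]+pts[1])/2,'sep',np.hypot(*v[:2]),'ang',np.degrees(np.arctan2(v[1],v[0])))
roi=np.zeros((480,640),bool); roi[170:290,265:375]=1
for lo,hi in((38,46),(76,84)):
    q=P[roi&(P[...,2]>lo)&(P[...,2]<hi)]; print(lo,np.median(q[:,2]),len(q),'minmax mid',(q.min(0)+q.max(0))/2, q.max(0)-q.min(0))
q=P[roi&(P[...,2]>76)]; print(cv2.minEnclosingCircle(q[:,:2].astype(np.float32)))
s=np.load('scene0.npz'); cs=(s['K'],s['R'],s['t'])
for k in 'wr':
    D=dots(s['im'],(245,198,282,232),k); print('scene',k,[(x[0].round(1),x[1],onz(cs,x[0],80)[:2].round(1)) for x in D])
E
python3 -m pendant '[{"x":-2,"y":-4.3,"z":0,"turn":0,"claw":100},{"x":-4,"y":-8.6,"z":0,"turn":0,"claw":100},{"x":-6,"y":-13,"z":0,"turn":0,"claw":100},{"x":-8,"y":-17.3,"z":0,"turn":0,"claw":100},{"x":-10,"y":-21.6,"z":0,"turn":0,"claw":100},{"x":-12,"y":-26,"z":0,"turn":0,"claw":100},{"x":-13.5,"y":-29,"z":0,"turn":0,"claw":100},{"x":-14,"y":-30.3,"z":0,"turn":0,"claw":100},{"x":-14,"y":-30.3,"z":0,"turn":0,"claw":100},{"x":-14,"y":-30.3,"z":0,"turn":0,"claw":100},{"x":-14,"y":-30.3,"z":0,"turn":0,"claw":100}]'
python3 - <<'E'
from h import *
s=arm.read_state(); print(s['tcp_pos'],s['tcp_rot'],s['joint_positions'])
c=cam('wrist'); im,d=arm.grab_frame('wrist'); save('wcap',im); np.savez('wcap.npz',im=im,d=d,K=c[0],R=c[1],t=c[2])
E
```

```text
w [(array([291.3, 212.8]), 22, array([563.7, 196.6]), array([562.9, 196.9,  81.1])), (array([348.3, 258. ]), 20, array([614.7, 220.1]), array([613.5, 220.3,  81.2])), (array([346.4, 271.5]), 200, array([624.4, 214.1]), array([638.1, 209.9,  43.5]))]
r [(array([338.9, 204.1]), 22, array([573.1, 231.4]), array([572.4, 230.9,  81.5])), (array([302.6, 265.8]), 19, array([605.2, 185.4]), array([604.1, 185.5,  81. ]))]
centre [589.17359912 208.42633554  80.        ] sep 56.09575702283962 ang 124.958057284829
38 43.34208833831368 5951 minmax mid [591.64604157 202.02605858  42.93014502] [124.05233975 129.74178467   6.13810103]
76 80.44692678803374 3427 minmax mid [588.76084897 208.40656352  79.38877819] [62.94009516 62.73164896  6.6768337 ]
((562.5352783203125, 220.3249969482422), 60.20206069946289)
scene w [(array([260.5, 204.1]), 158, array([610.2, 233.7]))]
scene r []
time_s: 2.65
tcp_pos: [574.2, -119.8, 231.4]
tcp_rot: [0.222, 0.975, 0.0, -0.0]
force: [-0.7, -0.1, -0.0]
grip_width: 0.998
grip_force: 0.0
[ 574.17710328 -119.79894022  231.39889251] [ 2.21817700e-01  9.75088098e-01  3.12287831e-04 -1.09716029e-04] [-2.06036907e-01  3.66600784e-01  1.75943312e-02  1.22199825e+00
  6.28349354e-04  2.41319484e-01]
```

View pics/wcap.png

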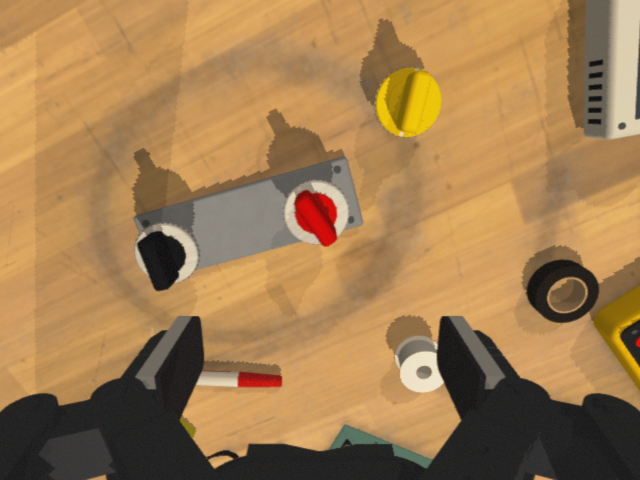

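The wrist view shows the red cap at (316,212), the black cap at (167,253), the yellow one at (408,102) and the solder reel at (420,365).

```bash
python3 - <<'E'
from h import *
z=np.load('wcap.npz'); im,d,c=z['im'],z['d'],(z['K'],z['R'],z['t']); P=cloud(c,d)
roi=np.zeros((480,640),bool); roi[165:260,270:365]=1
h=cv2.cvtColor(im,cv2.COLOR_RGB2HSV); red=((h[...,0]<8)|(h[...,0]>172))&(h[...,1]>130)&(h[...,2]>70)&roi
print('red z',np.percentile(P[red][:,2],[1,25,50,75,99]))
for lo,hi in((76,84),(46,56)):
    q=P[roi&(P[...,2]>lo)&(P[...,2]<hi)]; r=cv2.minAreaRect(q[:,:2].astype(np.float32)); print(lo,len(q),np.median(q[:,2]),r,'mid',(q.min(0)+q.max(0))/2)
    e=np.linalg.eigh(np.cov(q[:,:2].T))[1][:,1]; print('axis',np.degrees(np.arctan2(e[1],e[0])))
# other things: extents
for n,(x0,y0,x1,y1),lo in(('reel',(390,310,440,395),8),('black',(130,215,205,295),60),('yellow',(370,60,445,140),20),('rest',(125,150,370,275),60)):
    k=np.zeros((480,640),bool);k[y0:y1,x0:x1]=1;q=P[k&(P[...,2]>lo)];print(n,q.min(0).round(),q.max(0).round())
# bar top triangulated from wrist/scene via the same plane: ray of the red-top centroid in scene
s=np.load('scene0.npz'); cs=(s['K'],s['R'],s['t']); Ps=cloud(cs,s['d'])
E
```

```text
red z [53.11501657 55.29844657 79.04282177 80.71038943 82.37886047]
76 1006 80.48748186863293 ((573.127685546875, -122.64114379882812), (43.90616226196289, 14.274504661560059), 8.602005004882812) mid [ 573.09399715 -122.48541428   79.71572005]
axis -171.42407230690225
46 2164 52.17579306183431 ((572.399169921875, -122.69476318359375), (54.788330078125, 53.38193893432617), 88.95219421386719) mid [ 572.4715684  -122.70323554   51.04130587]
axis 93.87902333243888
reel [ 503. -123.    8.] [794. -78. 375.]
black [ 503. -262.   60.] [572. -86. 375.]
yellow [501. -86.  23.] [555.   9. 375.]
rest [ 503. -259.   60.] [595. -86. 375.]
```

Bar centre is (573.0,-122.6), 44 x 14 mm, top 80.5, axis at 8.6°; the disc is 54 mm wide at z 52. All fit the text. Port centre is (588.8,208.4), open x at 24.8° and locked at -55.2°. Next I turn over the bar and descend.

```bash
python3 -m pendant '[{"x":0,"y":-0.3,"z":2,"turn":-0.15,"claw":60},{"x":0,"y":-0.3,"z":5,"turn":-0.3,"claw":60},{"x":0,"y":-0.3,"z":8,"turn":-0.45,"claw":60},{"x":0,"y":-0.3,"z":10.5,"turn":-0.597,"claw":60},{"x":0,"y":-0.3,"z":11.5,"turn":-0.597,"claw":60},{"x":0,"y":-0.3,"z":11.5,"turn":-0.597,"claw":60},{"x":0,"y":-0.3,"z":11.5,"turn":-0.597,"claw":60}]'
cat > st.py <<'E'
from h import *
from scipy.spatial.transform import Rotation as Ro
s=arm.read_state(); R=Ro.from_quat(s['tcp_rot']).as_matrix(); print(round(s['time_s'],2),np.round(s['tcp_pos'],1),'yaw y',np.degrees(np.arctan2(R[1,1],R[0,1])).round(2),'zax',R[:,2].round(4),'F',np.round(s['force'],1),'T',np.round(s['ft_torque'],2),'w',round(s['grip_width'],3),round(s['grip_force'],1))
import sys
if len(sys.argv)>2:
    t=np.array([float(a) for a in sys.argv[1:3]])-s['tcp_pos'][:2]; print('tool dx dy mm',(R[:2,:2].T@t).round(1))
E
python3 st.py 573.0 -122.6
```

```text
time_s: 3.4
tcp_pos: [573.7, -124.1, 117.3]
tcp_rot: [-0.073, 0.997, -0.0, 0.001]
force: [0.1, -0.1, 0.3]
grip_width: 0.6
grip_force: 0.0
3.4 [ 573.7 -124.1  117.3] yaw y 98.37 zax [ 1.4e-03 -2.0e-04 -1.0e+00] F [ 0.1 -0.1  0.3] T [ 0.04 -0.02 -0.03] w 0.6 0.0
tool dx dy mm [0.5 1.5]
```

```bash
python3 -m pendant '[{"x":0.05,"y":0.1,"z":1.5,"turn":0,"claw":60},{"x":0.05,"y":0.1,"z":3,"turn":0,"claw":60},{"x":0.05,"y":0.1,"z":4.5,"turn":0,"claw":60},{"x":0.05,"y":0.1,"z":5.8,"turn":0,"claw":60},{"x":0.05,"y":0.1,"z":6.2,"turn":0,"claw":60},{"x":0.05,"y":0.1,"z":6.2,"turn":0,"claw":60},{"x":0.05,"y":0.1,"z":6.2,"turn":0,"claw":60}]' >/dev/null; python3 st.py 573.0 -122.6
python3 -m pendant '[{"x":0,"y":0,"z":0,"turn":0,"claw":30},{"x":0,"y":0,"z":0,"turn":0,"claw":15},{"x":0,"y":0,"z":0,"turn":0,"claw":0},{"x":0,"y":0,"z":0,"turn":0,"claw":0},{"x":0,"y":0,"z":0,"turn":0,"claw":0},{"x":0,"y":0,"z":0,"turn":0,"claw":0},{"x":0,"y":0,"z":0,"turn":0,"claw":0}]' 70 >/dev/null; python3 st.py 573.0 -122.6
```

```text
4.1 [ 572.9 -123.7   55.1] yaw y 98.42 zax [ 1.3e-03 -3.0e-04 -1.0e+00] F [ 0.1  0.2 -1.1] T [-0.05  0.03 -0.01] w 0.601 0.0
tool dx dy mm [-0.2  1.1]
4.8 [ 572.8 -123.6   55. ] yaw y 98.44 zax [ 0.0014 -0.     -1.    ] F [-0.6  1.1  5.3] T [0.17 0.05 0.01] w 0.148 68.9
tool dx dy mm [-0.3  0.9]
```

```bash
python3 -m pendant '[{"x":0,"y":0,"z":-0.5,"turn":0,"claw":0},{"x":0,"y":0,"z":-1.2,"turn":0,"claw":0},{"x":0,"y":0,"z":-2.2,"turn":0,"claw":0},{"x":0,"y":0,"z":-3.5,"turn":0,"claw":0},{"x":0,"y":0,"z":-5,"turn":0,"claw":0},{"x":0,"y":0,"z":-7,"turn":0,"claw":0},{"x":0,"y":0,"z":-9,"turn":0,"claw":0},{"x":0,"y":0,"z":-11,"turn":0,"claw":0},{"x":0,"y":0,"z":-12,"turn":0,"claw":0},{"x":0,"y":0,"z":-12,"turn":0,"claw":0},{"x":0,"y":0,"z":-12,"turn":0,"claw":0}]' >/dev/null; python3 st.py 588.8 208.4
python3 - <<'E'
from h import *
c=cam('wrist'); im,d=arm.grab_frame('wrist'); np.savez('wheld.npz',im=im,d=d,K=c[0],R=c[1],t=c[2]); save('wheld',im)
E
```

```text
5.9 [ 572.  -123.5  174.1] yaw y 98.43 zax [-3.e-04  0.e+00 -1.e+00] F [-0.2  0.2 -1.7] T [-0.    0.04  0.02] w 0.149 68.3
tool dx dy mm [-65.3 325.9]
```

View pics/wheld.png

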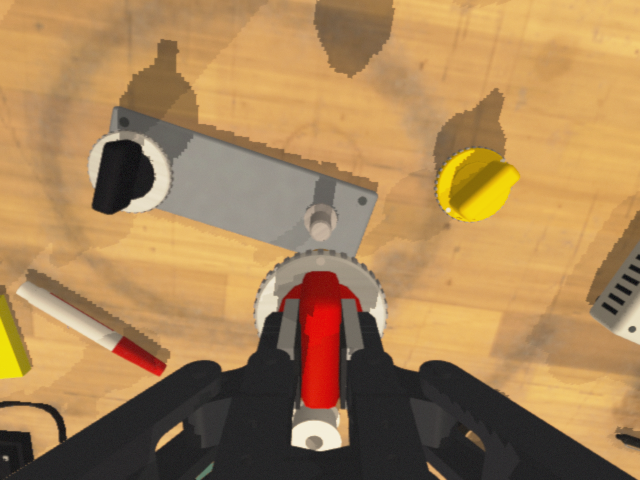

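The red cap is held upright, its bar vertical in the picture at (320,340); the empty post is at (320,222) and the black cap is untouched. Next I measure the offset of the cap from the TCP and go over the port.

```bash
cat > held.py <<'E'
from h import *
from scipy.optimize import least_squares
from scipy.spatial.transform import Rotation as Ro
s=arm.read_state(); T=np.array(s['tcp_pos']); R=Ro.from_quat(s['tcp_rot']).as_matrix()
c=cam('wrist'); im,d=arm.grab_frame('wrist'); P=cloud(c,d); q=(P-T)@R   # tool frame
roi=np.zeros((480,640),bool); roi[235:350,235:405]=1
k=roi&(abs(q[...,2]-3)<7)&(np.hypot(q[...,0],q[...,1])<45)
print('disc z tool',np.median(q[k][:,2]),k.sum())
m=k.astype(np.uint8); ct=max(cv2.findContours(m,cv2.RETR_EXTERNAL,cv2.CHAIN_APPROX_NONE)[0],key=cv2.contourArea)[:,0]
p=q[ct[:,1],ct[:,0]]; r=np.hypot(p[:,0],p[:,1]); p=p[(r>23)&(p[:,0]>5)]
f=least_squares(lambda v:np.hypot(p[:,0]-v[0],p[:,1]-v[1])-v[2],[0,0,26.5],loss='soft_l1'); print('centre in tool',f.x,len(p))
f=least_squares(lambda v:np.hypot(p[:,0]-v[0],p[:,1]-v[1])-26.5,[0,0],loss='soft_l1'); print('fixed r',f.x, np.abs(f.fun).mean())
h=cv2.cvtColor(im,cv2.COLOR_RGB2HSV); red=((h[...,0]<8)|(h[...,0]>172))&(h[...,1]>130)&(h[...,2]>70)
b=q[red&(abs(q[...,2]+26)<5)&(abs(q[...,1])<20)&(abs(q[...,0])<40)]; print('bar top x range',np.percentile(b[:,0],[1,99]),'y',np.percentile(b[:,1],[2,98]),'z',np.median(b[:,2]),len(b))
E
python3 held.py
python3 -m pendant '[{"x":-0.9,"y":4.4,"z":0,"turn":-0.05,"claw":0},{"x":-1.8,"y":8.8,"z":0,"turn":-0.1,"claw":0},{"x":-2.7,"y":13.2,"z":0,"turn":-0.15,"claw":0},{"x":-3.6,"y":17.6,"z":0,"turn":-0.2,"claw":0},{"x":-4.5,"y":22,"z":0,"turn":-0.25,"claw":0},{"x":-5.4,"y":26.4,"z":0,"turn":-0.286,"claw":0},{"x":-6,"y":30,"z":0,"turn":-0.286,"claw":0},{"x":-6.4,"y":32,"z":0,"turn":-0.286,"claw":0},{"x":-6.5,"y":32.5,"z":0,"turn":-0.286,"claw":0},{"x":-6.5,"y":32.5,"z":0,"turn":-0.286,"claw":0},{"x":-6.5,"y":32.5,"z":0,"turn":-0.286,"claw":0},{"x":-6.5,"y":32.5,"z":0,"turn":-0.286,"claw":0},{"x":-6.5,"y":32.5,"z":0,"turn":-0.286,"claw":0}]' >/dev/null; python3 st.py 588.8 208.4; python3 held.py
```

```text
disc z tool 3.123278909014826 5157
centre in tool [-0.89518581  0.53088485 27.24992603] 195
fixed r [0.04744814 0.55621967] 0.4341919626365002
bar top x range [-20.53509398  21.14748971] y [-5.74020707  6.83734981] z -25.515118464804505 4365
7.3 [588.9 206.2 174.4] yaw y 114.72 zax [-1.e-04 -2.e-04 -1.e+00] F [-0.6 -0.3 -1.6] T [-0.03 -0.02  0.01] w 0.149 68.5
tool dx dy mm [-0.8  2.1]
disc z tool 3.145325136313536 5142
centre in tool [-1.1590806   0.56076641 27.29954226] 185
fixed r [-0.16125982  0.60175483] 0.42612758596507616
bar top x range [-20.61907067  21.00095107] y [-5.70035738  6.87132017] z -25.503590467754414 4378
```

```bash
python3 -m pendant '[{"x":-0.04,"y":0.17,"z":1.5,"turn":0,"claw":0},{"x":-0.04,"y":0.17,"z":3,"turn":0,"claw":0},{"x":-0.04,"y":0.17,"z":4.5,"turn":0,"claw":0},{"x":-0.04,"y":0.17,"z":5.2,"turn":0,"claw":0},{"x":-0.04,"y":0.17,"z":5.6,"turn":0,"claw":0},{"x":-0.04,"y":0.17,"z":5.6,"turn":0,"claw":0},{"x":-0.04,"y":0.17,"z":5.6,"turn":0,"claw":0},{"x":-0.04,"y":0.17,"z":5.6,"turn":0,"claw":0}]' >/dev/null; python3 st.py 588.55 207.9
python3 - <<'E'
from h import *
im,_=arm.grab_frame('scene'); b,_=arm.grab_frame('side')
cr=lambda im,x,y,r:cv2.resize(im[y-r:y+r,x-r:x+r],(390,390),interpolation=cv2.INTER_CUBIC)
save('pre',np.hstack([cr(im,263,205,45),cr(b,303,245,45)]))
E
```

```text
8.15 [589.1 209.4 119.2] yaw y 114.82 zax [ 1.5e-03  5.0e-04 -1.0e+00] F [-0.1 -0.8 -0.9] T [-0.06 -0.01 -0.03] w 0.151 68.5
tool dx dy mm [ 1.1 -1.1]
```

View pics/pre.png

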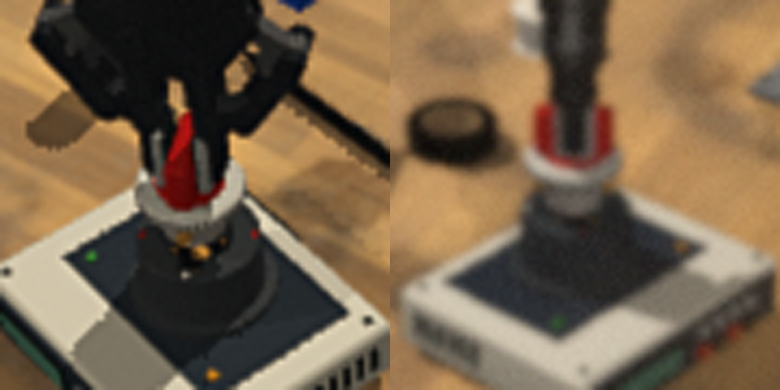

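The scene crop shows the cap just over the port mouth with its foot above the bore, and the side crop agrees. A small correction, then down to the mouth.

```bash
python3 -m pendant '[{"x":0.1,"y":-0.1,"z":0,"turn":0,"claw":0},{"x":0.1,"y":-0.1,"z":0,"turn":0,"claw":0},{"x":0.1,"y":-0.1,"z":0.2,"turn":0,"claw":0},{"x":0.1,"y":-0.1,"z":0.4,"turn":0,"claw":0},{"x":0.1,"y":-0.1,"z":0.4,"turn":0,"claw":0}]' >/dev/null; python3 st.py 588.55 207.9
python3 -m pendant '[{"x":0,"y":0,"z":0.2,"turn":0,"claw":0},{"x":0,"y":0,"z":0.4,"turn":0,"claw":0},{"x":0,"y":0,"z":0.6,"turn":0,"claw":0},{"x":0,"y":0,"z":0.6,"turn":0,"claw":0}]' >/dev/null; python3 st.py 588.55 207.9
```

```text
8.75 [587.7 207.8 113.8] yaw y 114.82 zax [-8.e-04 -3.e-04 -1.e+00] F [ 0.3 -1.1 -1.4] T [-0.03  0.01 -0.02] w 0.15 68.5
tool dx dy mm [-0.9 -0.2]
9.15 [587.7 207.7 107.8] yaw y 114.82 zax [-7.e-04 -3.e-04 -1.e+00] F [ 0.2  0.6 -1.3] T [-0.03 -0.01  0.03] w 0.148 68.5
tool dx dy mm [-0.8 -0.2]
```

The foot is 5 mm in without contact. Now the pins go into the slots.

```bash
python3 -m pendant '[{"x":-0.04,"y":0,"z":0.1,"turn":0,"claw":0},{"x":-0.04,"y":0,"z":0.25,"turn":0,"claw":0},{"x":-0.04,"y":0,"z":0.4,"turn":0,"claw":0},{"x":-0.04,"y":0,"z":0.6,"turn":0,"claw":0},{"x":-0.04,"y":0,"z":0.6,"turn":0,"claw":0}]' >/dev/null; python3 st.py 588.55 207.9
```

```text
9.65 [588.1 207.9 101.9] yaw y 114.82 zax [-7.e-04 -2.e-04 -1.e+00] F [-0.5  0.6 -1.2] T [-0.02  0.   -0.  ] w 0.15 68.5
tool dx dy mm [-0.4 -0.2]
```

Pins are below the rim with no side force. Now press against the spring.

```bash
python3 -m pendant '[{"x":0,"y":0,"z":0.2,"turn":0,"claw":0},{"x":0,"y":0,"z":0.4,"turn":0,"claw":0},{"x":0,"y":0,"z":0.6,"turn":0,"claw":0},{"x":0,"y":0,"z":0.8,"turn":0,"claw":0},{"x":0,"y":0,"z":0.95,"turn":0,"claw":0},{"x":0,"y":0,"z":1.0,"turn":0,"claw":0},{"x":0,"y":0,"z":1.0,"turn":0,"claw":0},{"x":0,"y":0,"z":1.0,"turn":0,"claw":0}]' >/dev/null; python3 st.py 588.55 207.9
```

```text
10.45 [588.7 208.1  93.7] yaw y 114.82 zax [ 1.3e-03  4.0e-04 -1.0e+00] F [-2.3 -0.8  8.6] T [-0.22  0.56  0.01] w 0.146 69.6
tool dx dy mm [ 0.2 -0.2]
```

```bash
python3 -m pendant '[{"x":0,"y":0,"z":0.12,"turn":0,"claw":0},{"x":0,"y":0,"z":0.24,"turn":0,"claw":0},{"x":0,"y":0,"z":0.24,"turn":0,"claw":0},{"x":0,"y":0,"z":0.24,"turn":0,"claw":0}]' >/dev/null; python3 st.py 588.55 207.9
```

```text
10.85 [588.7 208.1  91.6] yaw y 114.82 zax [ 1.5e-03  5.0e-04 -1.0e+00] F [-2.8 -1.6 10.1] T [-0.21  0.71  0.04] w 0.151 69.9
tool dx dy mm [ 0.2 -0.2]
```

The spring force is about 11.5 N, so the origin is near 58.3 (about 21.7 mm below the rim), inside the turning band. I try a first bit of the turn.

```bash
python3 -m pendant '[{"x":0,"y":0,"z":0,"turn":0.1,"claw":0},{"x":0,"y":0,"z":0,"turn":0.2,"claw":0},{"x":0,"y":0,"z":0,"turn":0.3,"claw":0},{"x":0,"y":0,"z":0,"turn":0.4,"claw":0},{"x":0,"y":0,"z":0,"turn":0.4,"claw":0}]' >/dev/null; python3 st.py 588.55 207.9
```

```text
11.35 [590.3 208.4  92.2] yaw y 91.79 zax [ 0.0048  0.001  -1.    ] F [-1.3 -0.8  9.2] T [-0.2   0.18 -0.1 ] w 0.146 70.0
tool dx dy mm [ 1.8 -0.4]
```

Turning freely. Continue, pressing a touch more and easing the sideways drift.

```bash
python3 -m pendant '[{"x":0.08,"y":0,"z":0.07,"turn":0.0,"claw":0},{"x":0.08,"y":0,"z":0.07,"turn":0.1,"claw":0},{"x":0.08,"y":0,"z":0.07,"turn":0.2,"claw":0},{"x":0.08,"y":0,"z":0.07,"turn":0.3,"claw":0},{"x":0.08,"y":0,"z":0.07,"turn":0.4,"claw":0},{"x":0.08,"y":0,"z":0.07,"turn":0.5,"claw":0},{"x":0.08,"y":0,"z":0.07,"turn":0.5,"claw":0}]' >/dev/null; python3 st.py 588.55 207.9
```

```text
12.05 [590.1 208.3  91.8] yaw y 63.13 zax [ 6.e-03  9.e-04 -1.e+00] F [ 0.4 -1.9  9.7] T [-0.29 -0.05 -0.13] w 0.15 70.1
tool dx dy mm [ 1.2 -1.1]
```

```bash
python3 -m pendant '[{"x":0.06,"y":-0.05,"z":0,"turn":0.1,"claw":0},{"x":0.06,"y":-0.05,"z":0,"turn":0.2,"claw":0},{"x":0.06,"y":-0.05,"z":0,"turn":0.3,"claw":0},{"x":0.06,"y":-0.05,"z":0,"turn":0.4,"claw":0},{"x":0.06,"y":-0.05,"z":0,"turn":0.51,"claw":0},{"x":0.06,"y":-0.05,"z":0,"turn":0.51,"claw":0},{"x":0.06,"y":-0.05,"z":0,"turn":0.51,"claw":0}]' >/dev/null; python3 st.py 588.55 207.9
```

```text
12.75 [589.5 207.8  91.8] yaw y 33.99 zax [ 6.3e-03  3.0e-04 -1.0e+00] F [ 0.7 -2.2 10.6] T [-0.5  -0.08 -0.06] w 0.15 70.1
tool dx dy mm [ 0.6 -0.8]
```

At 80.8° turned. Ease off into the notches.

```bash
python3 -m pendant '[{"x":0,"y":0,"z":-0.1,"turn":0,"claw":0},{"x":0,"y":0,"z":-0.2,"turn":0,"claw":0},{"x":0,"y":0,"z":-0.3,"turn":0,"claw":0},{"x":0,"y":0,"z":-0.3,"turn":0,"claw":0},{"x":0,"y":0,"z":-0.3,"turn":0,"claw":0},{"x":0,"y":0,"z":-0.3,"turn":0,"claw":0}]' >/dev/null; python3 st.py 588.55 207.9
python3 - <<'E'
from h import *
im,_=arm.grab_frame('scene'); b,_=arm.grab_frame('side')
cr=lambda im,x,y,r:cv2.resize(im[y-r:y+r,x-r:x+r],(390,390),interpolation=cv2.INTER_CUBIC)
save('end',np.hstack([cr(im,263,205,45),cr(b,303,245,45)]))
E
```

```text
13.35 [589.4 207.8  94.3] yaw y 34.0 zax [ 5.9e-03  3.0e-04 -1.0e+00] F [ 0.3 -1.7  7.7] T [-0.45 -0.32 -0.06] w 0.151 69.7
tool dx dy mm [ 0.5 -0.7]
```

View pics/end.png

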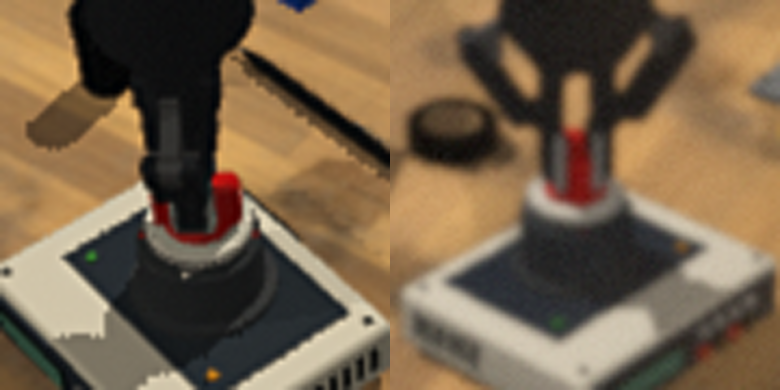

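The cap sits low in the port, its bar across the slots in line with the red dots, still gripped. One last slight ease-off, settle and hand in.

```bash
python3 -m pendant '[{"x":0,"y":0,"z":-0.06,"turn":0,"claw":0},{"x":0,"y":0,"z":-0.06,"turn":0,"claw":0},{"x":0,"y":0,"z":-0.06,"turn":0,"claw":0},{"x":0,"y":0,"z":-0.06,"turn":0,"claw":0},{"x":0,"y":0,"z":-0.06,"turn":0,"claw":0}]' >/dev/null; python3 st.py 588.55 207.9; python3 -c "
from workcell import arm
print(arm.sign_off())"
```

```text
13.95 [589.5 207.8  94.8] yaw y 34.0 zax [ 6.e-03  3.e-04 -1.e+00] F [ 1.  -1.8  6.1] T [-0.33 -0.28 -0.02] w 0.145 69.7
tool dx dy mm [ 0.6 -0.8]
the job is handed in; nothing more can be done
None
```

The job is handed in at 14 s: by the tool readings the red cap is in the port, turned 81° clockwise to the notches and eased off, still held at about 70 N; the hand-in gave no verdict.

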